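# Cross-stack a thin brass sheet from the soldering board

### The arm

A 6-joint arm with a two-finger parallel gripper is mounted at the origin on the work surface. World frame = base frame: x ahead of the robot, y to its left, z up, the work surface at z = 0. Lengths are in m, angles in rad, forces in N, time in s.
With the tool pointing down it reaches from about 0.375 to 0.9 m from the base axis. Payload 3.1 kg.
Tool frame: the origin (TCP) lies at the centre of the arm's flange, where the gripper is bolted on; the fingertips stand 182 mm ahead of it and the grasp point (between the pads) lies 164 mm ahead of it; z points along the fingers, x is the direction in which the jaws open and shut, and the axes are right-handed (so a half turn about z gives the same grasp; the last joint's range is limited). The gripper opens to 87 mm and grips with 3 to 60 N. Pads are 19 mm wide; open, the fingers measure 117 mm over their backs; the gripper's body (75 mm by 190 mm) begins 51 mm behind the grasp point.
Start: joints at [-1.355, 0.527, 1.433, -0, 1.181, -0.178], TCP at [0.24, -0.577, 0.405] pointing down, gripper open.
Joint ranges: [-3.08, 3.08], [-0.75, 2.2], [0.22, 2.44], [-1.43, 4.57], [0, 2.65], [-2.85, 2.85]. Speed limits (rad/s): [2.79, 2.79, 3.14, 3.14, 3.14, 3.14].

### API

Orientations are given as a unit quaternion [x, y, z, w].
In Python, from rig import status, eyes, robot gives the robot as it stands. The module is installed in compiled form; this text tells all that it offers.
- The arm moves only by the tool step_arm, never from a script. Its argument "steps" is a list of rows, each a list of 7 numbers: the closure, from -1 (fully open) to 1 (shut), so that 0 is half open, then the shift along the tool's x, y, z each as a share of 0.025 m, from -1 to 1, then the turn, a rotation vector about the tool's x, y, z each as a share of 8 degrees, from -1 to 1. In form: [[jaw, dx, dy, dz, rx, ry, rz], ...]. A call has exactly 10 rows; each row shifts and turns the commanded pose from where the row before left it, along the tool's axes as they then stand; what a row does not reach is not made up. A row lasts 1/10 s, in which the tool goes at most 50 mm and 8.59 degrees, less where a joint would pass 70% of its speed; a pose out of reach is approached as far as the arm can. A call with a number of a shift or a turn outside -1 to 1 is refused whole. A call with a gripper value outside its range is refused whole. The fingers move at their own pace and stop on an object; "squeeze" is the grip in N (left out, the last holds). Time passes only in rows, so rows that do not move let the fingers close, or fill a call up. It gives the time, the measured TCP pose, the force and the opening at its end, in the units of the state.
- status.get_obs(): the state, without advancing time (a new reading comes with each control period).
- eyes.camera(name): name is "side" or "top"; returns (picture, depth): 384x512x3 uint8, red, green, blue; 384x512 float32, m along the optical axis (not along the pixel's ray), 0 where there is no reading.
- eyes.camera_info(name): a dict with "K" (3x3 intrinsics, pixels), "R" (3x3) and "t" (3): a world point X has camera coordinates R X + t. Camera axes: x right, y down, z forward; pixel columns grow to the right and rows downward; lengths in m; the calibration is good to about 2 mm. A picture is of the moment at which its call begins. camera_info takes no time and is no camera call.
- robot.hand_in(): hands the job in, once; it reports no verdict.
The state is a dict: "time": time; "q": joint angles; "joint_velocities": joint speeds; "joint_torque": joint torques, N m; "position": TCP position; "tool_rot": TCP orientation; "ft_force": force on the tool from outside, world axes, zero at the start; "moment": the same for the moment, N m; "grip_width": finger opening in m.
Only numpy, scipy, OpenCV 4.12 (cv2) and the standard library are available. Lean on these libraries where they do the work, as an engineer would, in place of code of your own. Each camera call takes 0.05 s, during which the arm holds its last target.

### The job

Slide the loose brass sheet along its lane on the soldering board until one end sticks out over the board's open front edge, take it by that end, and lay it centred and square crosswise on top of the pile of sheets on the stand, letting go only once it rests on the pile. Do not let it fall off the board, do not shift the pile, and leave everything else where it is.

Things in the scene. Friction and masses are not known exactly. Their poses are not given: they have to be found in the camera images.
- sheet: the loose sheet to be moved: brass sheet, 130 x 56 x 3 mm, about 180 g (varies by some 25%); origin at the centre of its underside, x along its length, y across its width, z up. It lies flat in one of the board's three lanes, along it within 5 degrees. The battens beside it stand higher and leave no room for fingers: it can be gripped only where it sticks out over the front edge
- sheet_end_a (a point): middle of the loose sheet's end at its own x = -65 mm, at underside height; at the start the end nearer the board's front edge, 30 to 70 mm inside it
- sheet_end_b (a point): middle of the loose sheet's other end, x = +65 mm
- board: fixed soldering board, 300 mm front to back, 280 wide; dark top 45 mm above the table; origin at table height under its centre, x from front to back. Wooden battens 12 mm wide, 10 high run front to back at y = -129, -43, 43 and 129 mm: three lanes 74 mm wide, centred at y = -86, 0, 86, closed at the back, open at the front (towards the robot)
- board_edge (a point): middle of the board's open front edge, at the height of its top; axes as the board's: x into the board, y along the edge. The slab is 12 mm thick; the base under it stands 27 mm back. The top is smooth: closed fingertips pressed on the sheet with 8 to 15 N drag it along
- stand: fixed dark wooden stand under the pile, 120 x 50 mm foot, 110 x 48 mm top, 40 mm high, origin at its underside's centre, x along its length (roughly sideways as seen from the robot)
- pile_top: topmost of three sheets lying flush on one another along the stand: brass sheet, 130 x 56 x 3 mm, about 180 g (varies by some 25%); origin at the centre of its underside, x along its length, y across its width, z up. Its upper face is 3 mm above its origin, about 49 mm above the table. Not fixed
- pile_mid: middle sheet of the pile, same kind
- pile_low: lowest sheet of the pile, same kind
- tape: bystander: roll of blue tape, 60 mm across, 20 mm high, lying in another lane of the board; origin under its centre
- tweezers: bystander: black tweezers, 125 mm long, 7 mm high, lying along another lane of the board; origin at mid-length
- glue: bystander: small white glue bottle, 32 mm across, 75 mm high
- tin: bystander: shallow steel bowl, 100 mm across, 30 mm high
- spool: bystander: solder spool, 48 mm across, 30 mm high
- driver: bystander: screwdriver, 150 mm long, lying on the table
- flux: bystander: amber flux jar, 44 mm across, 45 mm high
There are look-alikes about, which are no part of the job. What is shaped like the sheet but black or pink is not meant.

How it is judged:
On the way, in this order (a step that is already met when the one before it is completed fails the run):
1. the sheet lies flat on the board with one end at least 15 mm out over the front edge ((x of sheet_end_a in the frame of board_edge below -0.015 m or x of sheet_end_b in the frame of board_edge below -0.015 m) and x of sheet in the frame of board_edge above 0 m and z of sheet in the frame of board_edge between -0.004 and 0.004 m and angle between sheet's own z axis and vertical below 0.08 rad), for 0.2 s.
2. the sheet, still held by the fingers, rests on the pile within 25 mm of its centre (contact force between sheet and pile_top above 0.2 N and contact force between sheet and the fingers above 0.3 N and horizontal distance between sheet and pile_top below 0.025 m), for 0.05 s.
At the end, for the whole second after the job is handed in: The sheet lies at rest, flat and released on the top sheet of the pile, its centre within 12 mm of that sheet's centre along and across it, its length at right angles to that sheet's within 8 degrees; the pile's sheets are within 15 mm of where they began (x of sheet in the frame of pile_top between -0.012 and 0.012 m and y of sheet in the frame of pile_top between -0.012 and 0.012 m and z of sheet in the frame of pile_top between 0.0015 and 0.005 m and angle between the x axis of sheet and the y axis of pile_top, either way round below 0.14 rad and angle between sheet's own z axis and vertical below 0.06 rad and linear speed of sheet below 0.01 m/s and contact force between sheet and the fingers below 0.05 N and distance of each of pile_low, pile_mid, pile_top from where it was at the start of the episode below 0.015 m); the robot touches nothing.
It fails at once if the sheet falls off the board or the pile (its centre is lower than 35 mm above the table) (height (world z) of sheet below 0.035 m).
It fails at once if a sheet of the pile is shifted by more than 25 mm (distance of any of pile_low, pile_mid, pile_top from where it was at the start of the episode above 0.025 m).
It fails at once if a bystander is moved by more than 30 mm (distance of any of tape, tweezers, glue, tin, spool, driver, flux from where it was at the start of the episode above 0.03 m).
It also fails if it takes over 58 s, if anything falls off the work surface, if the arm or the gripper's body presses on something with over 40 N, if the wrist force passes 120 N, or if a joint passes its speed limit or range.

## Working session

There is one attempt and no reset: what is moved stays moved. The work goes in short steps, Python scripts to look and compute and a tool call to move; the robot and the scene stay as the last step left them, time stands still between calls to the robot, and variables do not carry over. Pictures are saved under pics/ and viewed, and the job is handed in when it is done.

Besides the shell and the picture viewer there is one more tool, called as a command line: name --pt "numbers of a row" for each row, then --argument value for the rest. step_arm: Moves the arm, as the interface text tells. Its arguments: {"type":"object","properties":{"steps":{"type":"array"},"squeeze":{"type":"number"}},"required":["steps"]}

```bash
mkdir -p pics; python3 - <<'E'
from rig import status, eyes, robot
import cv2, numpy as np
print(status.get_obs())
for n in ("side","top"):
    p,d=eyes.camera(n); i=eyes.camera_info(n)
    print(n,i)
    cv2.imwrite(f"pics/{n}0.png",p[:,:,::-1]); np.savez(f"{n}0.npz",p=p,d=d,**i)
E
```

```text
{'time': 0.0, 'q': array([-1.35552619e+00,  5.28496925e-01,  1.43393221e+00, -3.06739191e-05,
        1.18137682e+00, -1.78516447e-01]), 'joint_velocities': array([-6.12219947e-04,  7.23984982e-04, -1.42370639e-03,  2.18082624e-03,
       -3.63729825e-04,  5.06576444e-05]), 'joint_torque': array([-1.11835134e-04, -4.40037596e+01, -1.76594746e+01,  6.33885898e-02,
        5.82536019e-02, -1.80034876e-04]), 'position': array([ 0.23974345, -0.576811  ,  0.40374278]), 'tool_rot': array([ 8.31774313e-01, -5.55112842e-01, -8.06607996e-04, -7.57795874e-04]), 'ft_force': array([ 0.45066055, -0.46725468,  1.10529263]), 'moment': array([ 0.01024161, -0.03733678, -0.03353205]), 'grip_width': 0.08691069500345244}
side {'K': array([[495.05311785,   0.        , 250.63234516],
       [  0.        , 495.05311785, 198.49130274],
       [  0.        ,   0.        ,   1.        ]]), 'R': array([[-0.95691099, -0.29029602,  0.00704062],
       [-0.18909811,  0.60456261, -0.77378677],
       [ 0.22037072, -0.74177643, -0.63340703]]), 't': array([0.46789519, 0.14618447, 1.35747261])}
top {'K': array([[356.40177735,   0.        , 260.62247366],
       [  0.        , 356.40177735, 188.62243325],
       [  0.        ,   0.        ,   1.        ]]), 'R': array([[ 2.23005702e-02, -9.99743629e-01,  3.91921283e-03],
       [-9.83278133e-01, -2.26416583e-02, -1.80697174e-01],
       [ 1.80739586e-01,  1.75973727e-04, -9.83530971e-01]]), 't': array([-0.04018326,  0.50139201,  1.26235412])}
```

View pics/side0.png

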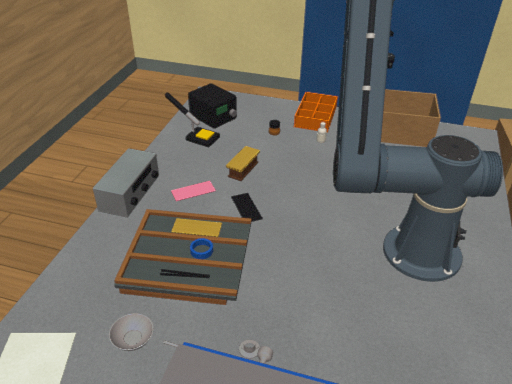

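View pics/top0.png

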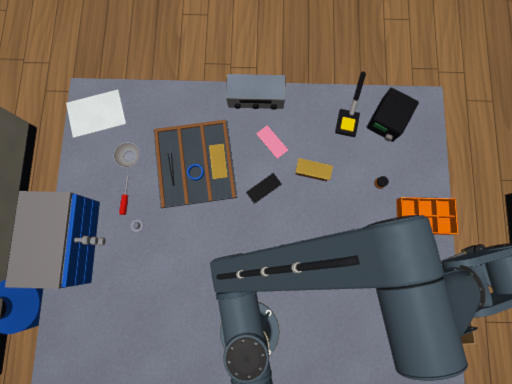

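Candidates in the top view: the brass sheet in the board's right lane at (218,161), the brass pile on the stand at (314,169), the pink one at (272,142) and the black one at (264,188). The loose sheet is the brass one in the lane, since pink and black are excluded and the pile is on the stand. I'll confirm with a crop and measure.

```bash
cat > h.py <<'E'
import numpy as np, cv2
def load(n,k=0):
    z=np.load(f"{n}{k}.npz"); return z['p'],z['d'],z['K'],z['R'],z['t']
def ray(uv,K,R,t,h):
    uv=np.atleast_2d(uv).astype(float)
    d=(np.c_[uv,np.ones(len(uv))]@np.linalg.inv(K).T)@R
    c=-R.T@t
    return c+d*((h-c[2])/d[:,2])[:,None]
def depthpts(uv,d,K,R,t):
    uv=np.atleast_2d(uv).astype(int); z=d[uv[:,1],uv[:,0]]
    pc=(np.c_[uv,np.ones(len(uv))]@np.linalg.inv(K).T)*z[:,None]
    return (pc-t)@R
def tri(ua,A,ub,B):
    # least squares intersect
    M=[];b=[]
    for uv,(K,R,t) in((ua,A),(ub,B)):
        d=R.T@np.linalg.inv(K)@np.array([*uv,1.]); d/=np.linalg.norm(d); c=-R.T@t
        P=np.eye(3)-np.outer(d,d); M.append(P);b.append(P@c)
    return np.linalg.lstsq(np.vstack(M),np.hstack(b),rcond=None)[0]
def brass(p):
    h=cv2.cvtColor(p,cv2.COLOR_RGB2HSV)
    return cv2.inRange(h,(18,120,110),(30,255,255))
E
python3 - <<'E'
from h import *
for n in("top","side"):
    p,d,K,R,t=load(n)
    m=brass(p)
    cs,_=cv2.findContours(m,cv2.RETR_EXTERNAL,cv2.CHAIN_APPROX_NONE)
    for c in cs:
        if cv2.contourArea(c)<60: continue
        mm=np.zeros_like(m); cv2.drawContours(mm,[c],-1,255,-1)
        ys,xs=np.nonzero(cv2.erode(mm,np.ones((3,3))))
        w=depthpts(np.c_[xs,ys],d,K,R,t)
        rr=cv2.minAreaRect(ray(c[:,0],K,R,t,.048)[:,:2].astype(np.float32)*1000)
        print(n,cv2.contourArea(c),np.round(np.mean(c[:,0],0)),"z pct",np.round(np.percentile(w[:,2],[5,50,95]),4),"mean",w.mean(0).round(4),rr)
        box=cv2.boxPoints(rr); print(box.round(1).tolist())
p=load("top")[0]; a=cv2.resize(p[110:215,145:345],None,fx=4,fy=4,interpolation=cv2.INTER_CUBIC); cv2.imwrite("pics/c1.png",a[:,:,::-1])
p=load("side")[0]; a=cv2.resize(p[140:310,110:270],None,fx=3.5,fy=3.5,interpolation=cv2.INTER_CUBIC); cv2.imwrite("pics/c2.png",a[:,:,::-1])
E
```

```text
top 465.5 [314. 169.] z pct [0.045  0.0495 0.0538] mean [ 0.5808 -0.2237  0.0494] ((581.31982421875, -223.91787719726562), (129.3542938232422, 55.56789016723633), 78.35663604736328)
[[541.0999755859375, -281.70001220703125], [595.5, -292.8999938964844], [621.5999755859375, -166.1999969482422], [567.2000122070312, -155.0]]
top 453.0 [218. 161.] z pct [0.0436 0.0482 0.0525] mean [0.6019 0.1321 0.0513] ((603.0426025390625, 132.80210876464844), (130.1295166015625, 54.686256408691406), 8.863079071044922)
[[534.5, 149.8000030517578], [543.0, 95.80000305175781], [671.5, 115.80000305175781], [663.0999755859375, 169.8000030517578]]
top 149.5 [348. 124.] z pct [0.0241 0.0282 0.033 ] mean [ 0.7673 -0.3579  0.0282] ((759.70947265625, -353.0372619628906), (51.08799362182617, 51.0345344543457), 78.12236785888672)
[[729.5, -372.79998779296875], [779.4000244140625, -383.29998779296875], [789.9000244140625, -333.29998779296875], [740.0, -322.79998779296875]]
side 635.0 [196. 227.] z pct [0.043  0.0464 0.0496] mean [0.6027 0.1381 0.0481] ((603.1731567382812, 137.63943481445312), (129.79580688476562, 5
[... 153 characters left out ...]
7000122070312, 176.89999389648438]]
side 399.0 [243. 159.] z pct [0.0438 0.0476 0.051 ] mean [ 0.5807 -0.2118  0.0504] ((580.7210693359375, -216.3153076171875), (139.36036682128906, 58.546653747558594), 78.53531646728516)
[[538.2000122070312, -278.79998779296875], [595.5999755859375, -290.3999938964844], [623.2999877929688, -153.8000030517578], [565.9000244140625, -142.1999969482422]]
side 114.0 [205. 134.] z pct [0.0225 0.0264 0.0295] mean [ 0.7689 -0.3507  0.0262] ((755.5618896484375, -318.38134765625), (57.99186325073242, 50.991981506347656), 81.73790740966797)
[[726.2000122070312, -343.3999938964844], [776.5999755859375, -350.70001220703125], [785.0, -293.3999938964844], [734.5, -286.0]]
```

View pics/c1.png

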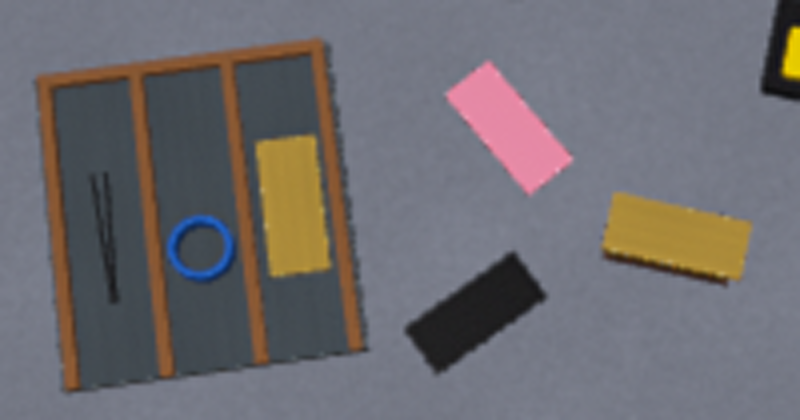

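View pics/c2.png

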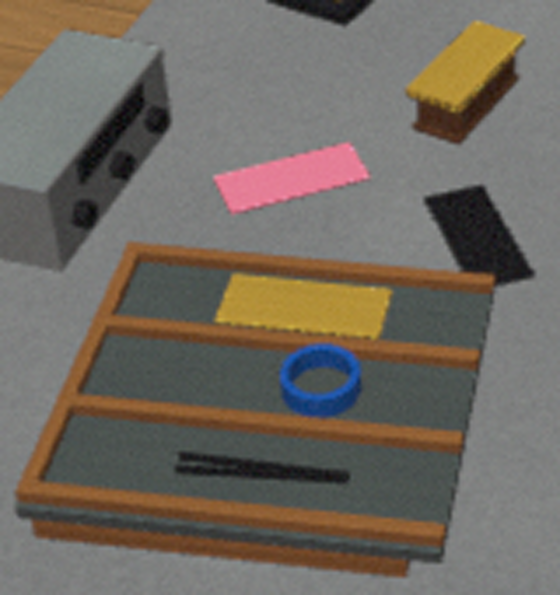

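```bash
python3 - <<'E'
from h import *
A=load("top");B=load("side")
def corners(p,sel):
    m=brass(p); cs,_=cv2.findContours(m,cv2.RETR_EXTERNAL,cv2.CHAIN_APPROX_NONE)
    c=min(cs,key=lambda c:np.hypot(*(c[:,0].mean(0)-sel)) if cv2.contourArea(c)>60 else 1e9)
    return cv2.approxPolyDP(cv2.convexHull(c),5,True)[:,0]
for sa,sb in(((218,161),(196,227)),((314,169),(243,159))):
    ca,cb=corners(A[0],sa),corners(B[0],sb); print("top",ca.tolist(),"side",cb.tolist())
    for h in(.048,): print((ray(ca,*A[2:],h)[:,:2]*1000).round(1).tolist(),(ray(cb,*B[2:],h)[:,:2]*1000).round(1).tolist())
    # match
    wa=ray(ca,*A[2:],.048);wb=ray(cb,*B[2:],.048)
    P=[]
    for a,x in zip(ca,wa):
        j=np.argmin(np.linalg.norm(wb-x,axis=1)); P.append(tri(a+.5*0,A[2:],cb[j],B[2:]))
    P=np.array(P); print("tri",(P*1000).round(1).tolist(),"mean",(P.mean(0)*1000).round(1))
# board wood
p,d,K,R,t=A
hsv=cv2.cvtColor(p,cv2.COLOR_RGB2HSV)
for nm,X,reg in(("top",A,(150,115,240,212)),("side",B,(110,205,260,310))):
    p,d,K,R,t=X; hsv=cv2.cvtColor(p,cv2.COLOR_RGB2HSV)
    m=cv2.inRange(hsv,(5,90,60),(17,255,255)); x0,y0,x1,y1=reg
    mm=np.zeros_like(m); mm[y0:y1,x0:x1]=m[y0:y1,x0:x1]
    ys,xs=np.nonzero(mm); W=ray(np.c_[xs,ys],K,R,t,.055)
    if nm=="side":
        Z=depthpts(np.c_[xs,ys],d,K,R,t); W=W[Z[:,2]>.043]; 
    rr=cv2.minAreaRect(W[:,:2].astype(np.float32)*1000); print(nm,len(W),rr,cv2.boxPoints(rr).round(1).tolist())
    # direction estimate: histogram sharpness
    best=None
    for a in np.arange(0,.3,.005):
        v=-np.sin(a)*W[:,0]+np.cos(a)*W[:,1]; hh,_=np.histogram(v*1000,bins=np.arange(-300,400,3)); s=(hh**2.).sum()
        if best is None or s>best[0]: best=(s,a)
    a=best[1]; v=(-np.sin(a)*W[:,0]+np.cos(a)*W[:,1])*1000; u=(np.cos(a)*W[:,0]+np.sin(a)*W[:,1])*1000
    hh,e=np.histogram(v,bins=np.arange(v.min(),v.max()+3,3)); print("ang",np.degrees(a),"u rng",np.percentile(u,[.3,99.7]).round(1),[(round(x),int(n)) for x,n in zip(e,hh) if n>8])
E
```

```text
top [[223, 144], [226, 177], [213, 178], [209, 146]] side [[171, 231], [177, 218], [221, 223], [217, 236]]
[[668.5, 116.0], [542.4, 99.7], [537.5, 147.4], [659.5, 168.0]] [[662.9, 173.0], [668.6, 119.1], [544.1, 102.1], [537.0, 154.4]]
tri [[669.7, 116.4, 45.2], [543.8, 100.1, 46.0], [539.1, 148.3, 41.7], [662.9, 169.2, 43.7]] mean [603.9 133.5  44.2]
top [[332, 166], [329, 179], [296, 172], [299, 158]] side [[258, 150], [241, 171], [226, 166], [245, 146]]
[[593.2, -291.7], [543.6, -279.9], [567.2, -158.2], [621.0, -169.1]] [[547.6, -276.9], [565.6, -146.8], [619.5, -158.2], [596.3, -287.0]]
tri [[596.0, -292.2, 44.2], [546.3, -280.1, 45.6], [569.5, -159.1, 38.5], [623.7, -170.1, 39.0]] mean [ 583.9 -225.4   41.8]
top 1296 ((593.7738037109375, 219.94210815429688), (300.1598815917969, 270.1128234863281), 9.315398216247559) [[423.79998779296875, 328.8999938964844], [467.5, 62.400001525878906], [763.7000122070312, 111.0], [720.0, 377.5]]
ang 9.453803619658583 u rng [472.9 771.7] [(-16, 60), (-13, 65), (-10, 64), (-7, 62), (68, 31), (71, 65), (74, 64), (77, 64), (80, 47), (155, 60), (158, 66), (161, 64), (164, 64), (167, 27), (239, 23), (242, 64), (245, 66), (248, 66), (251, 64)]
side 2948 ((593.6437377929688, 227.13092041015625), (300.42431640625, 277.2972717285156), 9.458549499511719) [[422.70001220703125, 339.20001220703125], [468.29998779296875, 65.69999694824219], [764.5999755859375, 115.0999984741211], [719.0, 388.6000061035156]]
ang 9.167324722093172 u rng [473.2 771.7] [(-10, 51), (-7, 73), (-4, 75), (-1, 77), (2, 75), (5, 78), (8, 76), (11, 54), (74, 21), (77, 87), (80, 88), (83, 87), (86, 79), (89, 79), (92, 76), (95, 69), (98, 15), (161, 57), (164, 102), (167, 101), (170, 104), (173, 104), (176, 104), (179, 98), (182, 38), (245, 12), (248, 110), (251, 119), (254, 122), (257, 122), (260, 122), (263, 121), (266, 71)]
```

Checks. The sheet measures about 130 x 55 mm and 48 mm high by depth. The pile is about 129 x 55.5 mm and 49.5 mm high. The board is 300 mm long at about 9.35°, with battens 86 mm apart. The two views differ by about 5 mm in y, so I'll check that against the fingertips. End a measures about 80 mm inside the front edge in both views, whereas the text says 30–70 mm. I'll go by the images.

First move: close the jaws, turn to the board's direction and travel above the sheet.

step_arm --pt "1 0 0 0 0 0 0.825" --pt "1 -0.5 -0.4 0 0 0 0.825" --pt "1 -0.92 -0.71 0.1 0 0 0" --pt "1 -0.92 -0.71 0.1 0 0 0" --pt "1 -0.92 -0.71 0.1 0 0 0" --pt "1 -0.92 -0.71 0.1 0 0 0" --pt "1 -0.92 -0.71 0.1 0 0 0" --pt "1 -0.92 -0.71 0.1 0 0 0" --pt "1 -0.92 -0.71 0.1 0 0 0" --pt "1 -0.92 -0.71 0.1 0 0 0" --squeeze 20

```text
time: 1.1
position: [0.3565, -0.3565, 0.3844]
tool_rot: [0.762, -0.647, -0.0, -0.0]
ft_force: [-0.1, 0.1, -0.3]
grip_width: 0.0152
```

step_arm --pt "1 -0.92 -0.71 0.1 0 0 0" --pt "1 -0.92 -0.71 0.1 0 0 0" --pt "1 -0.92 -0.71 0.1 0 0 0" --pt "1 -0.92 -0.71 0.1 0 0 0" --pt "1 -0.92 -0.71 0.1 0 0 0" --pt "1 -0.92 -0.71 0.1 0 0 0" --pt "1 -0.92 -0.71 0.1 0 0 0" --pt "1 -0.92 -0.71 0.1 0 0 0" --pt "1 -0.92 -0.71 0.1 0 0 0" --pt "1 -0.92 -0.71 0.1 0 0 0"

```text
time: 2.1
position: [0.4942, -0.1007, 0.3594]
tool_rot: [0.762, -0.647, -0.0, 0.0]
ft_force: [0.1, 0.5, 0.2]
grip_width: 0.0007
```

step_arm --pt "1 -0.95 -0.73 0.27 0 0 0" --pt "1 -0.95 -0.73 0.27 0 0 0" --pt "1 -0.95 -0.73 0.27 0 0 0" --pt "1 -0.95 -0.73 0.27 0 0 0" --pt "1 -0.95 -0.73 0.27 0 0 0" --pt "1 -0.95 -0.73 0.27 0 0 0" --pt "1 -0.95 -0.73 0.27 0 0 0" --pt "1 -0.95 -0.73 0.27 0 0 0" --pt "1 -0.7 -0.5 0.27 0 0 0" --pt "1 -0.36 -0.26 0.3 0 0 0"

```text
time: 3.1
position: [0.622, 0.1403, 0.2908]
tool_rot: [0.763, -0.646, 0.0, -0.0]
ft_force: [-0.8, -0.1, 1.1]
grip_width: 0.0003
```

```bash
cat > snap.py <<'E'
import sys
from rig import status, eyes
import cv2, numpy as np
k=sys.argv[1]
o=status.get_obs(); print(o['time'],o['position'].round(4),o['tool_rot'].round(4),o['ft_force'].round(2),o['grip_width'])
ims=[]
for n in sys.argv[2:]:
    p,d=eyes.camera(n); i=eyes.camera_info(n)
    np.savez(f"{n}{k}.npz",p=p,d=d,**i)
    x0,y0,x1,y1={"top":(140,100,360,260),"side":(100,120,300,300)}[n]
    a=cv2.resize(p[y0:y1,x0:x1],None,fx=3,fy=3,interpolation=cv2.INTER_CUBIC)
    cv2.imwrite(f"pics/{n}{k}.png",a[:,:,::-1])
E
python3 snap.py 1 top side
```

```text
3.1 [0.622  0.1403 0.2908] [ 7.630e-01 -6.464e-01  0.000e+00 -2.000e-04] [-0.8  -0.13  1.1 ] 0.0003425272062897045
```

View pics/top1.png

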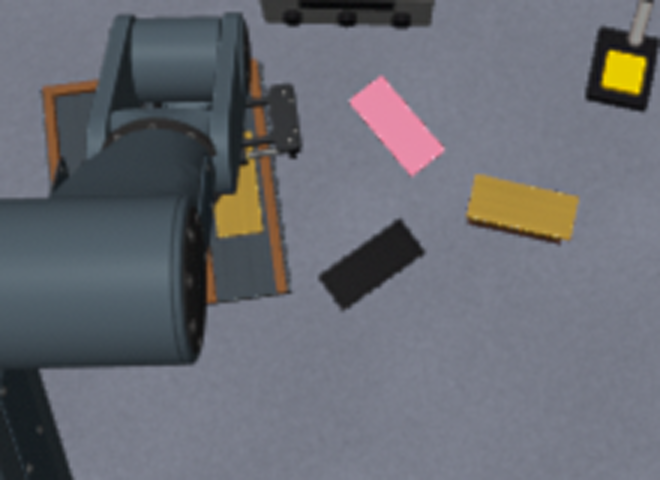

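View pics/side1.png

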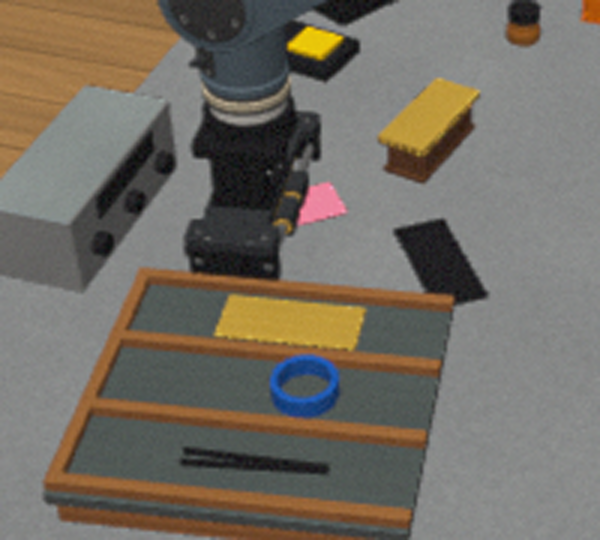

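```bash
python3 - <<'E'
from h import *
p,d,K,R,t=load("side",1)
for P in([.622,.1403,.109],[.622,.1403,.127],[.622,.1403,.178],[.622,.1403,.048]):
    c=R@np.array(P)+t; uv=(K@c)[:2]/c[2]; print(P,uv.round(1),((uv-[100,120])*3).round())
a=cv2.resize(p[160:240,140:240],None,fx=6,fy=6,interpolation=cv2.INTER_CUBIC)
a=np.clip(a.astype(float)*1.8,0,255).astype(np.uint8); cv2.imwrite("pics/s1z.png",a[:,:,::-1])
for v in range(190,216,3): print(v,depthpts([[175,v]],d,K,R,t).round(3),depthpts([[185,v]],d,K,R,t).round(3))
E
```

```text
[0.622, 0.1403, 0.109] [188.  209.4] [264. 268.]
[0.622, 0.1403, 0.127] [187.5 204.2] [262. 253.]
[0.622, 0.1403, 0.178] [186.  189.1] [258. 207.]
[0.622, 0.1403, 0.048] [189.6 226.2] [269. 319.]
190 [[0.624 0.198 0.218]] [[0.599 0.193 0.22 ]]
193 [[0.62  0.207 0.216]] [[0.595 0.204 0.22 ]]
196 [[0.615 0.219 0.218]] [[0.592 0.212 0.218]]
199 [[0.609 0.231 0.219]] [[0.176 1.054 0.97 ]]
202 [[0.608 0.235 0.213]] [[0.583 0.232 0.217]]
205 [[0.609 0.235 0.203]] [[0.586 0.229 0.204]]
208 [[0.612 0.231 0.19 ]] [[0.588 0.225 0.191]]
211 [[0.614 0.229 0.178]] [[0.59  0.222 0.179]]
214 [[0.678 0.111 0.054]] [[0.651 0.103 0.054]]
```

View pics/s1z.png

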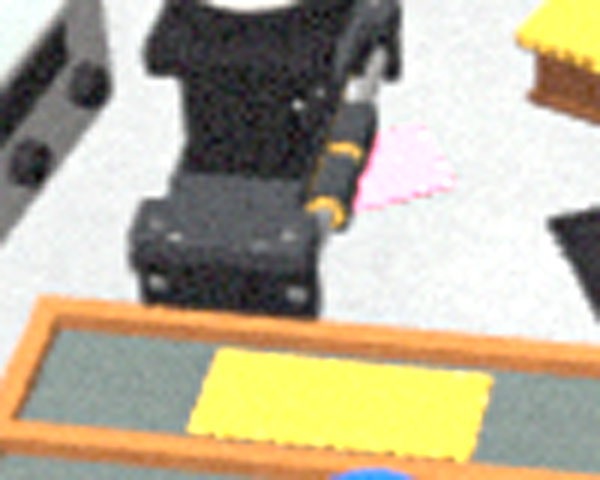

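step_arm --pt "1 0 0 0.4 0 0 0" --pt "1 0 0 0.6 0 0 0" --pt "1 0 0 0.6 0 0 0" --pt "1 0 0 0.4 0 0 0" --pt "1 0 0 0.16 0 0 0" --pt "1 0 0 0.04 0 0 0" --pt "1 0 0 0.04 0 0 0" --pt "1 0 0 0.04 0 0 0" --pt "1 0 0 0.04 0 0 0" --pt "1 0 0 0 0 0 0"

```text
time: 4.2
position: [0.6215, 0.1386, 0.2338]
tool_rot: [0.763, -0.647, 0.0, -0.0]
ft_force: [0.4, 0.5, 0.8]
grip_width: 0.0011
```

step_arm --pt "1 0 0 0.03 0 0 0" --pt "1 0 0 0.03 0 0 0" --pt "1 0 0 0.03 0 0 0" --pt "1 0 0 0.03 0 0 0" --pt "1 0 0 0.03 0 0 0" --pt "1 0 0 0.02 0 0 0" --pt "1 0 0 0 0 0 0" --pt "1 0 0 0 0 0 0" --pt "1 0 0 0 0 0 0" --pt "1 0 0 0 0 0 0"

```text
time: 5.2
position: [0.6214, 0.1386, 0.2306]
tool_rot: [0.763, -0.647, 0.0, -0.0]
ft_force: [-2.3, 0.1, 8.3]
grip_width: 0.0005
```

step_arm --pt "1 0 0 0.02 0 0 0" --pt "1 0 0.05 0 0 0 0" --pt "1 0 0.1 0 0 0 0" --pt "1 0 0.2 0 0 0 0" --pt "1 0 0.25 0 0 0 0" --pt "1 0 0.25 0 0 0 0" --pt "1 0 0.25 0 0 0 0" --pt "1 0 0.25 0 0 0 0" --pt "1 0 0.15 0 0 0 0" --pt "1 0 0.05 0 0 0 0"

```text
time: 6.2
position: [0.5848, 0.1323, 0.2306]
tool_rot: [0.762, -0.647, 0.003, -0.002]
ft_force: [2.1, 0.2, 6.9]
grip_width: 0.0001
```

```bash
python3 snap.py 2 side; python3 - <<'E'
from h import *
p,d,K,R,t=load("side",2); m=brass(p)
cs,_=cv2.findContours(m,cv2.RETR_EXTERNAL,cv2.CHAIN_APPROX_NONE)
for c in cs:
    if cv2.contourArea(c)>60:
        print(c[:,0].mean(0),cv2.minAreaRect(ray(c[:,0],K,R,t,.048)[:,:2].astype(np.float32)*1000))
E
```

```text
6.2 [0.5848 0.1323 0.2306] [ 0.7624 -0.6471  0.0026 -0.0025] [2.08 0.19 6.88] 0.00014487288386425424
[210.8   230.375] ((567.689453125, 131.31846618652344), (129.51235961914062, 59.11266326904297), 9.132874488830566)
[242.63380282 158.71830986] ((580.6434326171875, -216.29959106445312), (139.36038208007812, 58.705177307128906), 78.53533172607422)
```

View pics/side2.png

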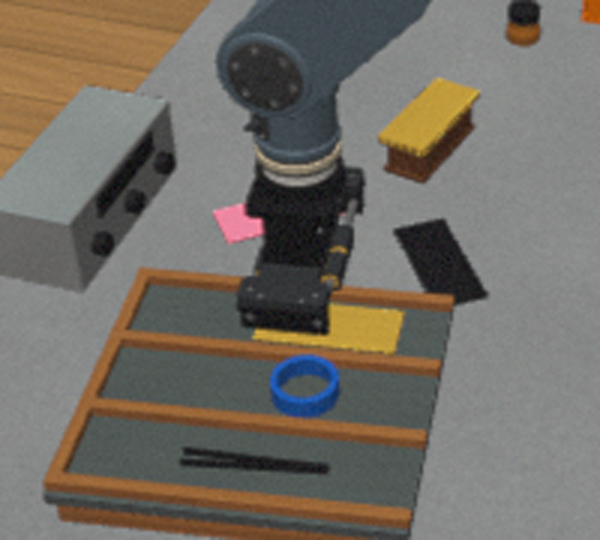

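step_arm --pt "1 0 0.05 0.02 0 0 0" --pt "1 0 0.2 0 0 0 0" --pt "1 0 0.3 0 0 0 0" --pt "1 0 0.4 0 0 0 0" --pt "1 0 0.4 0 0 0 0" --pt "1 0 0.4 0 0 0 0" --pt "1 0 0.4 0 0 0 0" --pt "1 0 0.3 0 0 0 0" --pt "1 0 0.2 0 0 0 0" --pt "1 0 0.1 0 0 0 0"

```text
time: 7.25
position: [0.5179, 0.1211, 0.2306]
tool_rot: [0.762, -0.647, 0.004, -0.004]
ft_force: [3.6, 1.4, 10.4]
grip_width: 0.0002
```

```bash
python3 snap.py 3 side; cat > meas.py <<'E'
import sys
from h import *
n,k=sys.argv[1:3]; 
p,d,K,R,t=load(n,k); m=brass(p)
a=np.radians(9.35)
cs,_=cv2.findContours(m,cv2.RETR_EXTERNAL,cv2.CHAIN_APPROX_NONE)
for c in cs:
    if cv2.contourArea(c)>60:
        W=ray(c[:,0],K,R,t,.048)[:,:2]*1000; r=cv2.minAreaRect(W.astype(np.float32))
        u=W[:,0]*np.cos(a)+W[:,1]*np.sin(a); v=-W[:,0]*np.sin(a)+W[:,1]*np.cos(a)
        print(n,c[:,0].mean(0).round(1),np.round(r[0],1),np.round(r[1],1),round(r[2],2),"u",u.min().round(1),u.max().round(1),"v",v.min().round(1),v.max().round(1))
E
python3 meas.py side 3
```

```text
7.25 [0.5179 0.1211 0.2306] [ 0.7624 -0.6471  0.004  -0.0036] [ 3.61  1.42 10.41] 0.0001925964716867508
side [235.  232.8] [502.  120.1] [129.   58.6] 9.51 u 450.3 579.3 v 7.6 66.3
side [246.6 157. ] [ 580.2 -218.4] [135.3  57.6] 79.41 u 493.9 552.2 v -381.0 -236.7
```

View pics/side3.png

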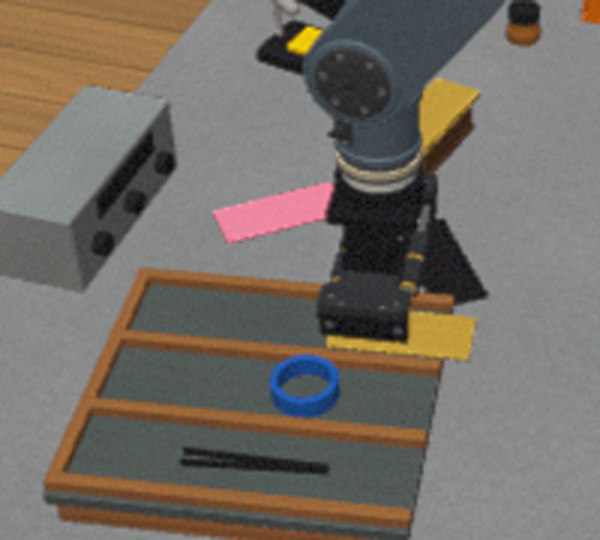

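step_arm --pt "1 0 0.08 0 0 0 0" --pt "1 0 0.16 0 0 0 0" --pt "1 0 0.2 0 0 0 0" --pt "1 0 0.2 0 0 0 0" --pt "1 0 0.12 0 0 0 0" --pt "1 0 0.06 0 0 0 0" --pt "1 0 0 0 0 0 0" --pt "1 0 0 -0.1 0 0 0" --pt "1 0 0 -0.2 0 0 0" --pt "1 0 0 -0.5 0 0 0"

```text
time: 8.3
position: [0.4943, 0.1177, 0.2478]
tool_rot: [0.762, -0.647, -0.001, 0.001]
ft_force: [0.2, -0.6, -0.8]
grip_width: 0.0005
```

```bash
python3 snap.py 4 side top;python3 meas.py side 4;python3 meas.py top 4
```

```text
8.3 [0.4943 0.1177 0.2478] [ 0.7625 -0.647  -0.0014  0.0013] [ 0.24 -0.63 -0.78] 0.0004716063509323109
side [241.6 232.6] [481.8 117.9] [130.5  57.5] 11.83 u 430.1 559.2 v 7.8 66.2
side [252.4 153.5] [ 554.3 -247.6] [30.1 76. ] 17.02 u 493.9 525.9 v -371.8 -295.1
side [203.8 133.9] [ 755.5 -318.3] [58.1 50.3] 82.92 u 672.0 721.6 v -468.2 -403.8
top [225.6 204. ] [449.1 106.2] [59.4 53.1] 10.13 u 430.4 490.5 v 5.5 58.0
top [313.8 168.7] [ 581.3 -223.9] [129.4  55.6] 78.36 u 490.9 585.3 v -384.2 -248.2
top [347.7 123.8] [ 759.7 -353. ] [51.1 51. ] 78.12 u 661.4 721.1 v -502.6 -441.0
```

View pics/side4.png

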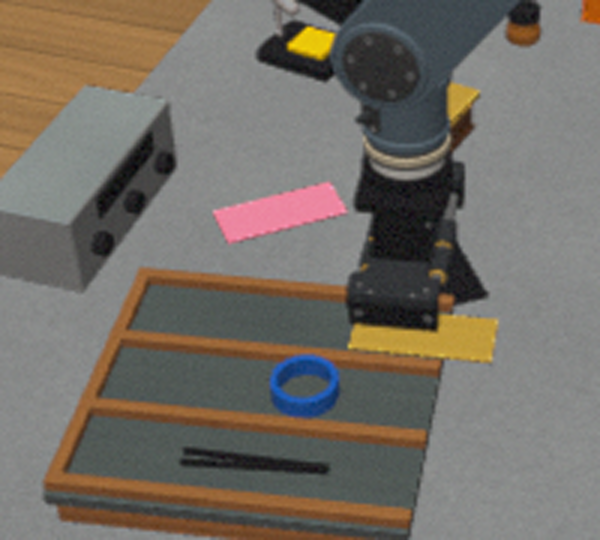

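View pics/top4.png

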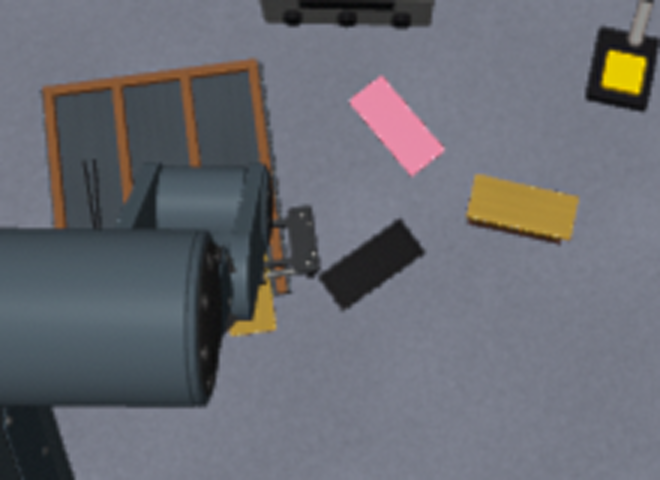

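step_arm --pt "-1 0 0 -0.4 0 0 0" --pt "-1 0.05 0.2 0 0 0 0" --pt "-1 0 0.4 0 0 0 0" --pt "-1 0 0.5 0 0 0 0" --pt "-1 0 0.5 0 0 0 0" --pt "-1 0 0.4 0 0 0 0" --pt "-1 0 0.26 0 0 0 0" --pt "-1 0 0.1 0 0 0 0" --pt "-1 0 0 0 0 0 0" --pt "-1 0 0 0 0 0 0"

```text
time: 9.4
position: [0.4377, 0.1069, 0.2583]
tool_rot: [0.762, -0.647, 0.0, -0.0]
ft_force: [-0.3, -0.8, -0.5]
grip_width: 0.0724
```

step_arm --pt "-1 0 0 0 0 0 0" --pt "-1 0 0.04 0.2 0 0 0" --pt "-1 0 0 0.3 0 0 0" --pt "-1 0 0 0.3 0 0 0" --pt "-1 0 0 0.3 0 0 0" --pt "-1 0 0 0.3 0 0 0" --pt "-1 0 0 0.25 0 0 0" --pt "-1 0 0 0.15 0 0 0" --pt "-1 0 0 0.1 0 0 0" --pt "-1 0 0 0 0 0 0"

```text
time: 10.4
position: [0.4362, 0.1067, 0.2105]
tool_rot: [0.762, -0.647, -0.0, 0.0]
ft_force: [-0.4, -0.3, 0.2]
grip_width: 0.0872
```

```bash
python3 snap.py 5 side;python3 meas.py side 5
```

```text
10.4 [0.4362 0.1067 0.2105] [ 7.624e-01 -6.471e-01 -2.000e-04  1.000e-04] [-0.44 -0.26  0.24] 0.08721424860843129
side [228.6 230.2] [514.3 121.8] [64.6 58.6] 8.87 u 495.2 559.5 v 7.1 66.0
side [234.9 164.7] [ 587.9 -182.1] [69.4 58.1] 78.54 u 530.3 586.5 v -316.9 -235.4
side [204.5 133.7] [ 755.6 -318.4] [58. 51.] 81.74 u 662.0 721.6 v -468.2 -403.8
```

View pics/side5.png

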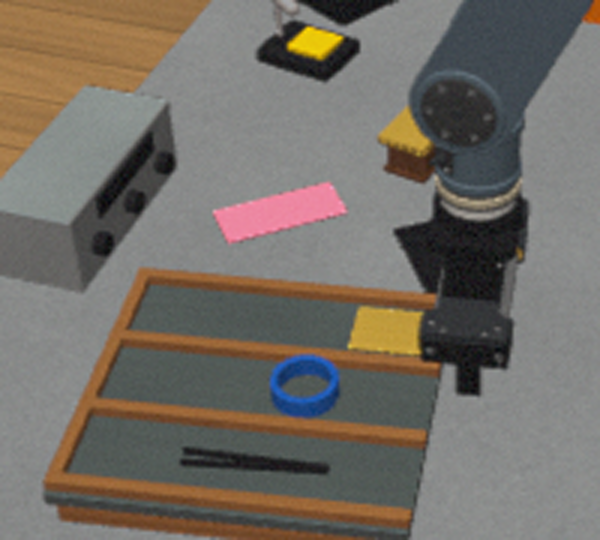

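step_arm --pt "0.1 0 0 0 0 0 0" --pt "0.3 0 0 0 0 0 0" --pt "1 0 0 0 0 0 0" --pt "1 0 0 0 0 0 0" --pt "1 0 0 0 0 0 0" --pt "1 0 0 0 0 0 0" --pt "1 0 0 0 0 0 0" --pt "1 0 0 0 0 0 0" --pt "1 0 0 0 0 0 0" --pt "1 0 0 0 0 0 0" --squeeze 50

```text
time: 11.45
position: [0.4362, 0.1067, 0.2108]
tool_rot: [0.762, -0.647, 0.0, -0.0]
ft_force: [0.0, 0.0, 1.4]
grip_width: 0.0544
```

```bash
python3 snap.py 6 side;python3 meas.py side 6
```

```text
11.45 [0.4362 0.1067 0.2108] [ 7.625e-01 -6.470e-01  1.000e-04 -0.000e+00] [0.   0.04 1.37] 0.05441383885284787
side [228.7 230.2] [514.2 122.3] [64.6 59.8] 8.87 u 495.2 559.7 v 7.1 67.2
side [234.9 164.7] [ 587.9 -182.1] [69.4 58.1] 78.54 u 530.3 586.5 v -316.9 -235.4
side [204.5 133.7] [ 755.6 -318.4] [58. 51.] 81.74 u 662.0 721.6 v -468.2 -403.8
```

step_arm --pt "1 0 0 -0.1 0 0 0" --pt "1 0 0 -0.2 0 0 0" --pt "1 0 0 -0.2 0 0 0" --pt "1 0 0 -0.2 0 0 0" --pt "1 0 0 -0.2 0 0 0" --pt "1 0 0 -0.2 0 0 0" --pt "1 0 0 -0.2 0 0 0" --pt "1 0 0 -0.2 0 0 0" --pt "1 0 0 -0.1 0 0 0" --pt "1 0 0 0 0 0 0"

```text
time: 12.5
position: [0.4363, 0.1068, 0.2512]
tool_rot: [0.762, -0.647, 0.0, -0.0]
ft_force: [0.3, -0.8, -2.6]
grip_width: 0.0542
```

```bash
python3 snap.py 7 side;python3 meas.py side 7; python3 - <<'E'
from h import *
p,d,K,R,t=load("side",7); m=cv2.erode(brass(p),np.ones((3,3))); m[:, :195]=0; m[:200]=0
ys,xs=np.nonzero(m); W=depthpts(np.c_[xs,ys],d,K,R,t)
A=np.c_[W[:,:2],np.ones(len(W))]; c,*_=np.linalg.lstsq(A,W[:,2],rcond=None); 
ok=abs(A@c-W[:,2])<.006; c,*_=np.linalg.lstsq(A[ok],W[ok,2],rcond=None); print(len(W),W.mean(0),c, "slope along u",c[0]*.9867+c[1]*.1625,"z at grip",c@[.4362,.1067,1])
E
```

```text
12.5 [0.4363 0.1068 0.2512] [ 7.625e-01 -6.470e-01  3.000e-04 -3.000e-04] [ 0.29 -0.79 -2.61] 0.054193787143668765
side [228. 220.] [529.4  82.2] [67.4 60.1] 10.11 u 501.7 569.2 v -35.1 25.2
side [237.4 162.2] [ 584.6 -198.5] [103.   58.1] 78.54 u 527.9 586.5 v -348.3 -235.4
side [204.5 133.7] [ 755.6 -318.4] [58. 51.] 81.74 u 662.0 721.6 v -468.2 -403.8
248 [0.51334249 0.12928738 0.09132151] [-0.05159181  0.124616    0.09552809] slope along u -0.030655539059593683 z at grip 0.08632026807215261
```

View pics/side7.png

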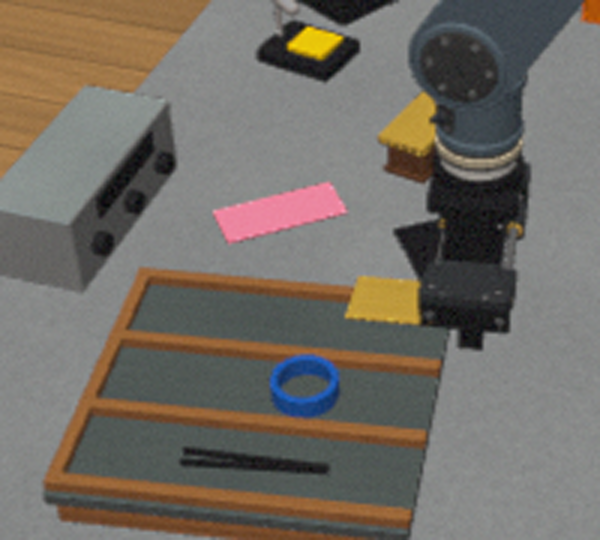

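step_arm --pt "1 0 0 -0.3 0 0 0" --pt "1 0 0 -0.3 0 0 0.3" --pt "1 0 0 -0.3 0 0 0.4" --pt "1 0 0 -0.3 0 0 0.4" --pt "1 0 0 0 0 0 0.4" --pt "1 0 0 0 0 0 0.4" --pt "1 0 0 0 0 0 0.4" --pt "1 0 0 0 0 0 0.32" --pt "1 0.2 -0.1 0 0 0 0" --pt "1 0.4 -0.22 0 0 0 0"

```text
time: 13.55
position: [0.4408, 0.0903, 0.2809]
tool_rot: [-0.633, 0.774, 0.0, -0.0]
ft_force: [-0.6, 1.1, -2.5]
grip_width: 0.0544
```

step_arm --pt "1 0.6 -0.33 0 0 0 0" --pt "1 0.6 -0.33 0 0 0 0" --pt "1 0.6 -0.33 0 0 0 0" --pt "1 0.6 -0.33 0 0 0 0" --pt "1 0.6 -0.33 0 0 0 0" --pt "1 0.6 -0.33 0 0 0 0" --pt "1 0.6 -0.33 0 0 0 0" --pt "1 0.6 -0.33 0 0 0 0" --pt "1 0.6 -0.33 0 0 0 0" --pt "1 0.6 -0.33 0 0 0 0"

```text
time: 14.55
position: [0.4919, -0.0747, 0.2807]
tool_rot: [-0.632, 0.775, -0.0, -0.0]
ft_force: [0.7, 0.4, -2.9]
grip_width: 0.0541
```

step_arm --pt "1 0.6 -0.33 0 0 0 0" --pt "1 0.6 -0.33 0 0 0 0" --pt "1 0.6 -0.33 0 0 0 0" --pt "1 0.6 -0.33 0 0 0 0" --pt "1 0.6 -0.33 0 0 0 0" --pt "1 0.6 -0.33 0 0 0 0" --pt "1 0.6 -0.33 0 0 0 0" --pt "1 0.5 -0.28 0 0 0 0" --pt "1 0.3 -0.17 0 0 0 0" --pt "1 0.13 -0.08 0 0 0 0"

```text
time: 15.55
position: [0.5357, -0.214, 0.2807]
tool_rot: [-0.632, 0.775, -0.0, 0.0]
ft_force: [-0.1, 0.1, -2.1]
grip_width: 0.0538
```

```bash
python3 snap.py 8 side top
```

```text
15.55 [ 0.5357 -0.214   0.2807] [-6.318e-01  7.752e-01 -1.000e-04  1.000e-04] [-0.1   0.07 -2.09] 0.0538000449339522
```

View pics/side8.png

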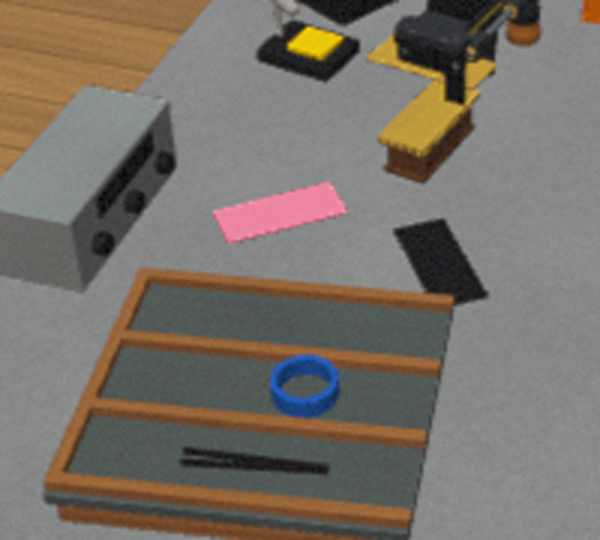

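View pics/top8.png

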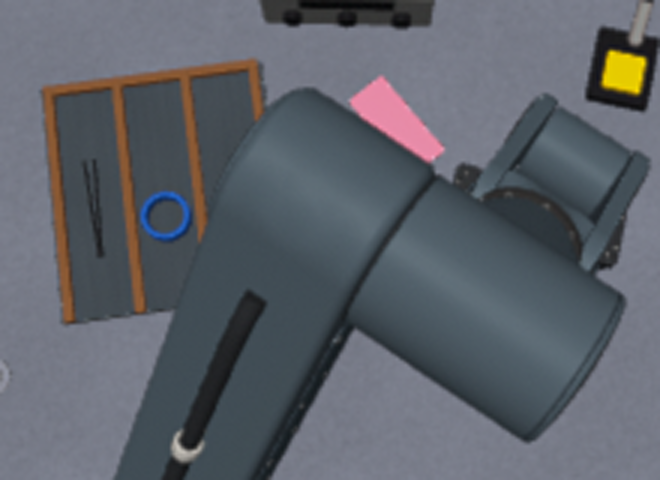

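```bash
python3 - <<'E'
from h import *
p,d,K,R,t=load("side",8)
a=np.radians(-11.6); ux=np.array([np.cos(a),np.sin(a),0]); uy=np.array([-np.sin(a),np.cos(a),0])
s=6; x0,y0=205,115
im=cv2.resize(p[y0:y0+90,x0:x0+85],None,fx=s,fy=s,interpolation=cv2.INTER_CUBIC)
def proj(P):
    c=R@P+t; return (K@c)[:2]/c[2]
def draw(C,ex,ey,lx,ly,col):
    pts=[(proj(C+sx*lx/2*ex+sy*ly/2*ey)-[x0,y0]+.5)*s for sx,sy in((1,1),(1,-1),(-1,-1),(-1,1))]
    cv2.polylines(im,[np.int32(pts)],True,col,1)
draw(np.array([.5817,-.2235,.118]),ux,uy,.13,.056,(255,0,0))
draw(np.array([.5815,-.2223,.0492]),uy,-ux,.13,.056,(0,0,255))
cv2.imwrite("pics/ov8.png",im[:,:,::-1])
m=cv2.erode(brass(p),np.ones((3,3))); ys,xs=np.nonzero(m); W=depthpts(np.c_[xs,ys],d,K,R,t)
W=W[(W[:,2]>.08)]; 
al=(W[:,:2]-[.5817,-.2235])@ux[:2]; c=np.polyfit(al,W[:,2],1); print(len(W),c, al.min(),al.max())
E
```

```text
61 [-0.03690891  0.11460619] -0.06191247827440366 0.05780300078800432
```

View pics/ov8.png

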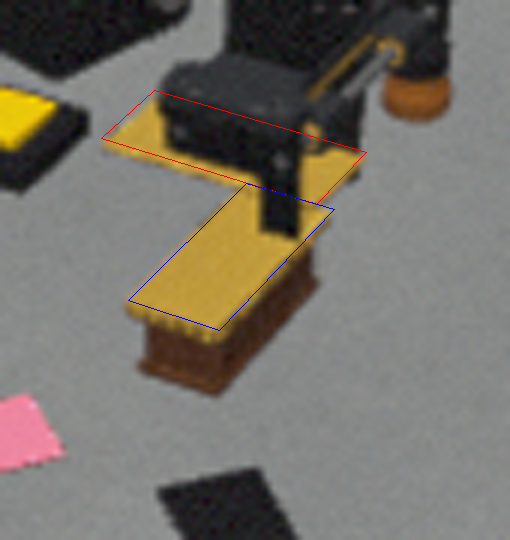

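step_arm --pt "1 0 0 0.15 0 0 0" --pt "1 0 0 0.3 0 0 0" --pt "1 0 0 0.35 0 0 0" --pt "1 0 0 0.35 0 0 0" --pt "1 0 0 0.35 0 0 0" --pt "1 0 0 0.35 0 0 0" --pt "1 0 0 0.3 0 0 0" --pt "1 0 0 0.15 0 0 0" --pt "1 0 0 0.05 0 0 0" --pt "1 0 0 0 0 0 0"

```text
time: 16.65
position: [0.5355, -0.213, 0.2219]
tool_rot: [-0.632, 0.775, 0.0, 0.0]
ft_force: [0.4, -0.1, -0.9]
grip_width: 0.0541
```

```bash
python3 snap.py 9 side; python3 - <<'E'
from h import *
p=load("side",9)[0]
cv2.imwrite("pics/z9.png",cv2.resize(p[115:205,205:290],None,fx=6,fy=6,interpolation=cv2.INTER_CUBIC)[:,:,::-1])
E
```

```text
16.65 [ 0.5355 -0.213   0.2219] [-0.632   0.7749  0.      0.    ] [ 0.38 -0.07 -0.91] 0.05413565438049611
```

View pics/z9.png

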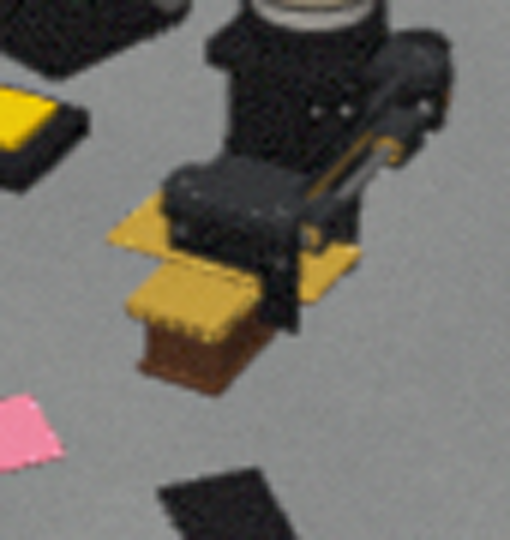

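step_arm --pt "1 0 0 0.04 0 0 0" --pt "1 0 0 0.04 0 0 0" --pt "1 0 0 0.04 0 0 0" --pt "1 0 0 0.04 0 0 0" --pt "1 0 0 0.04 0 0 0" --pt "1 0 0 0 0 0 0" --pt "1 0 0 0 0 0 0" --pt "1 0 0 0 0 0 0" --pt "1 0 0 0 0 0 0" --pt "1 0 0 0 0 0 0"

```text
time: 17.7
position: [0.5355, -0.213, 0.217]
tool_rot: [-0.632, 0.775, -0.0, 0.0]
ft_force: [-0.2, -0.5, -2.1]
grip_width: 0.0545
```

step_arm --pt "1 0 0 0.03 0 0 0" --pt "1 0 0 0.03 0 0 0" --pt "1 0 0 0.02 0 0 0" --pt "1 0 0 0.02 0 0 0" --pt "1 0 0 0 0 0 0" --pt "1 0 0 0 0 0 0" --pt "1 0 0 0 0 0 0" --pt "1 0 0 0 0 0 0" --pt "1 0 0 0 0 0 0" --pt "1 0 0 0 0 0 0"

```text
time: 18.7
position: [0.5355, -0.213, 0.2146]
tool_rot: [-0.632, 0.775, -0.0, 0.0]
ft_force: [-1.4, 0.5, 2.8]
grip_width: 0.0543
```

```bash
python3 - <<'E'
from rig import status
o=status.get_obs(); print(o['position'],o['ft_force'],o['moment'])
E
```

```text
[ 0.53546105 -0.21300045  0.2146405 ] [-1.39321473  0.50422251  2.78550521] [ 0.07963727  0.19227787 -0.03753247]
```

step_arm --pt "1 0 0 0.02 0 0 0" --pt "1 0 0 0 0 0 0" --pt "1 0 0 0 0 0 0" --pt "1 0 0 0 0 0 0" --pt "1 0 0 0 0 0 0" --pt "1 0 0 0 0 0 0" --pt "1 0 0 0 0 0 0" --pt "1 0 0 0 0 0 0" --pt "1 0 0 0 0 0 0" --pt "1 0 0 0 0 0 0"

```text
time: 19.7
position: [0.5354, -0.213, 0.2143]
tool_rot: [-0.632, 0.775, -0.0, 0.0]
ft_force: [-2.4, -0.2, 4.9]
grip_width: 0.0543
```

```bash
python3 snap.py 10 side; python3 - <<'E'
from h import *
p=load("side",10)[0]
cv2.imwrite("pics/z10.png",cv2.resize(p[115:205,205:290],None,fx=6,fy=6,interpolation=cv2.INTER_CUBIC)[:,:,::-1])
E
```

```text
19.7 [ 0.5354 -0.213   0.2143] [-6.321e-01  7.749e-01 -1.000e-04  0.000e+00] [-2.45 -0.19  4.93] 0.05426879183780936
```

View pics/z10.png

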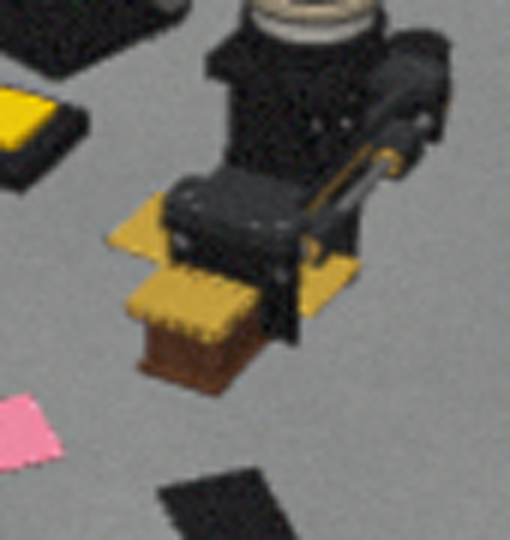

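step_arm --pt "1 0 0 -0.02 0 0 0" --pt "-0.25 0 0 0 0 0 0" --pt "-0.3 0 0 0 0 0 0" --pt "-0.35 0 0 0 0 0 0" --pt "-0.4 0 0 0 0 0 0" --pt "-0.5 0 0 0 0 0 0" --pt "-0.6 0 0 0 0 0 0" --pt "-0.7 0 0 0 0 0 0" --pt "-0.7 0 0 0 0 0 0" --pt "-0.7 0 0 0 0 0 0"

```text
time: 20.75
position: [0.5354, -0.213, 0.2145]
tool_rot: [-0.632, 0.775, 0.0, -0.0]
ft_force: [-0.1, -0.6, -0.7]
grip_width: 0.0735
```

```bash
python3 snap.py 11 side; python3 - <<'E'
from h import *
p=load("side",11)[0]
cv2.imwrite("pics/z11.png",cv2.resize(p[115:205,205:290],None,fx=6,fy=6,interpolation=cv2.INTER_CUBIC)[:,:,::-1])
E
```

```text
20.75 [ 0.5354 -0.213   0.2145] [-0.632   0.7749  0.     -0.    ] [-0.1  -0.55 -0.68] 0.07349325991475034
```

View pics/z11.png

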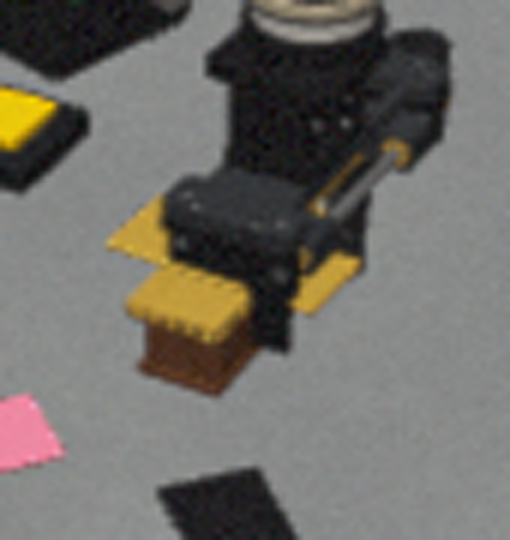

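step_arm --pt "-0.8 0 0 0 0 0 0" --pt "-0.8 0 0 -0.1 0 0 0" --pt "-0.8 0 0 -0.2 0 0 0" --pt "-0.8 0 0 -0.3 0 0 0" --pt "-0.8 0 0 -0.5 0 0 0" --pt "-0.8 0 0 -0.8 0 0 0" --pt "-0.8 0 0 -1 0 0 0" --pt "-0.8 0 0 -1 0 0 0" --pt "-0.8 0 0 -1 0 0 0" --pt "-0.8 0 0 -0.5 0 0 0"

```text
time: 21.8
position: [0.5358, -0.2132, 0.3528]
tool_rot: [-0.632, 0.775, -0.002, 0.001]
ft_force: [0.3, -1.0, 0.2]
grip_width: 0.0781
```

step_arm --pt "-0.8 0.9 0 -0.5 0 0 0" --pt "-0.8 0.9 0 0 0 0 0" --pt "-0.8 0.9 0 0 0 0 0" --pt "-0.8 0.9 0 0 0 0 0" --pt "-0.8 0.9 0 0 0 0 0" --pt "-0.8 0.9 0 0 0 0 0" --pt "-0.8 0.9 0 0 0 0 0" --pt "-0.8 0.9 0 0 0 0 0" --pt "-0.8 0.9 0 0 0 0 0" --pt "-0.8 0.5 0 0 0 0 0"

```text
time: 22.8
position: [0.4917, -0.4258, 0.3621]
tool_rot: [-0.632, 0.775, -0.0, -0.0]
ft_force: [-0.8, 0.2, 0.4]
grip_width: 0.0783
```

```bash
python3 snap.py 12 side top
```

```text
22.8 [ 0.4917 -0.4258  0.3621] [-6.316e-01  7.753e-01 -5.000e-04 -2.000e-04] [-0.76  0.15  0.39] 0.07831287448068715
```

View pics/side12.png

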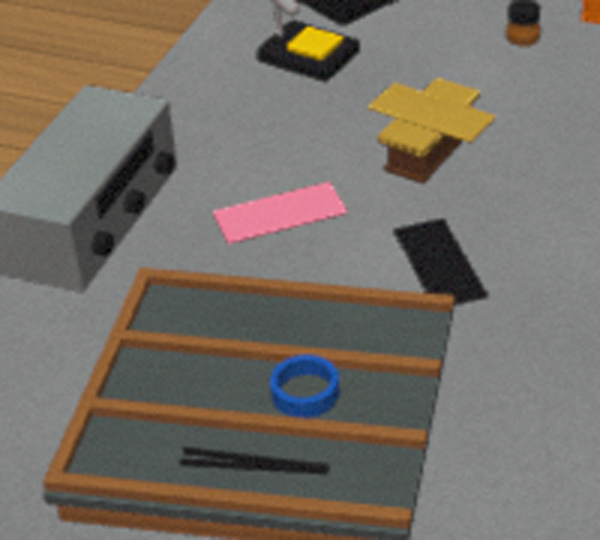

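View pics/top12.png

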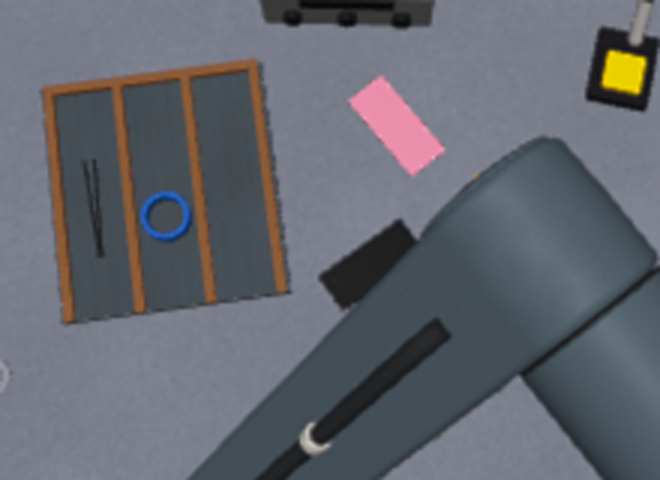

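step_arm --pt "-0.8 0.9 0.6 0 0 0 0" --pt "-0.8 0.9 0.8 0 0 0 0" --pt "-0.8 0.9 0.8 0 0 0 0" --pt "-0.8 0.9 0.8 0 0 0 0" --pt "-0.8 0.9 0.8 0 0 0 0" --pt "-0.8 0.9 0.8 0 0 0 0" --pt "-0.8 0.9 0.8 0 0 0 0" --pt "-0.8 0.9 0.8 0 0 0 0" --pt "-0.8 0.5 0.5 0 0 0 0" --pt "-0.8 0.2 0.2 0 0 0 0"

```text
time: 23.9
position: [0.2826, -0.5827, 0.3619]
tool_rot: [-0.632, 0.775, 0.0, 0.0]
ft_force: [-0.1, -1.1, -0.5]
grip_width: 0.0782
```

```bash
python3 snap.py 13 side top; python3 - <<'E'
from h import *
s=8
a=np.radians(-11.6); ux=np.array([np.cos(a),np.sin(a),0]); uy=np.array([-np.sin(a),np.cos(a),0])
for n in("top","side"):
    p,d,K,R,t=load(n,13); m=brass(p)
    cs,_=cv2.findContours(m,cv2.RETR_EXTERNAL,cv2.CHAIN_APPROX_NONE)
    tgt=dict(top=(314,169),side=(243,159))[n]
    c=min([c for c in cs if cv2.contourArea(c)>100],key=lambda c:np.hypot(*(c[:,0].mean(0)-tgt)))
    W=ray(c[:,0],K,R,t,.051)[:,:2]*1000
    A=(W-[581,-223])@ux[:2]; B=(W-[581,-223])@uy[:2]
    print(n,len(W),"sheet-length dir",A.min(),A.max(),"pile-length dir",B.min(),B.max())
    # sheet arms: |A|>36 => sheet edges ; pile arms |B|>36
    for sg in(1,-1):
        k=(sg*A>36)&(sg*A<60); print("  sheet arm",sg,"B edges",np.round([B[k].min(),B[k].max()],1), end="")
        k=(sg*B>36)&(sg*B<60); print("  pile arm",sg,"A edges",np.round([A[k].min(),A[k].max()],1))
    x,y=c[:,0].min(0)-8; x2,y2=c[:,0].max(0)+8
    cv2.imwrite(f"pics/f_{n}.png",cv2.resize(p[y:y2,x:x2],None,fx=s,fy=s,interpolation=cv2.INTER_CUBIC)[:,:,::-1])
E
```

```text
23.9 [ 0.2826 -0.5827  0.3619] [-6.315e-01  7.754e-01  2.000e-04  2.000e-04] [-0.12 -1.1  -0.51] 0.07819212394216184
top 123 sheet-length dir -64.79838839746462 63.43883284628747 pile-length dir -65.07941571691565 63.998143184553896
  sheet arm 1 B edges [-29.6  24.2]  pile arm 1 A edges [-27.7  27. ]
  sheet arm -1 B edges [-27.   26.8]  pile arm -1 A edges [-28.   26.9]
side 105 sheet-length dir -65.40382990620333 63.43356935830054 pile-length dir -59.20872980548158 78.159950773689
  sheet arm 1 B edges [-27.1  29.8]  pile arm 1 A edges [-33.   25.4]
  sheet arm -1 B edges [-24.4  31.5]  pile arm -1 A edges [-29.6  25.6]
```

View pics/f_top.png

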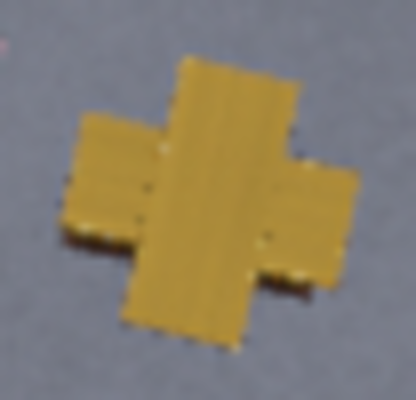

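View pics/f_side.png

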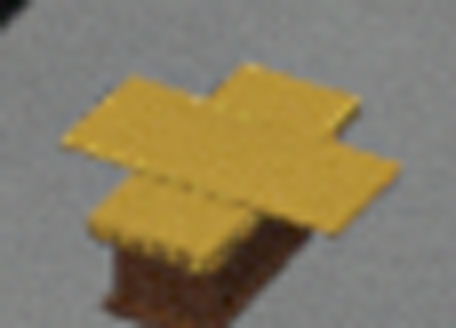

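The top view shows a clean cross. The sheet's centre is within about 1–2 mm of the pile's and about 1.5° off square. The pile's end (min B −65, arm edges ±28) and the bystanders in view are where they were at the start.

```bash
python3 -c "
from rig import robot
print(robot.hand_in())"
```

```text
the job is handed in; nothing more can be done
None
```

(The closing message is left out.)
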